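Set the grinder drive to half speed

ROBOT

A 7-joint arm with a two-finger parallel gripper is mounted at the origin on the work surface. World frame = base frame: x ahead of the robot, y to its left, z up, the work surface at z = 0. Lengths are in m, angles in rad, forces in N, time in s.
With the tool pointing down it reaches from about 0.425 to 0.925 m from the base axis. Payload 6.8 kg.
Tool frame: the origin (TCP) lies on the mounting face of the last link; the fingertips stand 173 mm ahead of it and the grasp point (between the pads) lies 155 mm ahead of it (grip_point_offset is the distance from the TCP to the grasp point, in m); x points along the fingers, z is the direction in which the jaws open and shut, and the axes are right-handed (so a half turn about x gives the same grasp; the last joint's range is limited). The gripper opens to 85 mm and grips with 20 to 120 N. Pads are 22 mm wide; open, the fingers measure 114 mm over their backs; the gripper's body (76 mm by 85 mm) begins 54 mm behind the grasp point. The pads swing forward as they close: fully open they stand 13 mm farther back than shut.
Start: joints at [1.139, 0.477, 0.022, 1.555, -0.011, 1.109, -0.083], TCP at [0.215, -0.64, 0.405] pointing down, gripper open.
Joint ranges: [-2.96, 2.96], [-0.34, 2.1], [-1.41, 1.46], [0.24, 2.44], [-1.37, 4.51], [0.17, 1.92], [-2.96, 2.96]. Speed limits (rad/s): [2.39, 2.39, 3.14, 3.14, 3.14, 3.14, 3.14].

INTERFACE

Orientations are given as a rotation vector (axis times angle).
In Python, from bench import * gives the robot as it stands. The module is installed in compiled form; this text tells all that it offers.
- The arm moves only by the tool servo_tool, never from a script. Its argument "motion" is a list of rows, each a list of 5 numbers: the shift along the tool's x, y, z in m, then the turn about the tool's x in degrees, then the gripper command: -1 is fully open, 1 is shut, values between are in proportion. In form: [[dx, dy, dz, turn, fingers], ...]. A call has 1 to 8 rows; each row is the pose to reach, as a shift and turn from the pose measured when the call began, along the tool's axes at that moment; what a row does not reach only later rows make up. A row lasts 1/10 s, in which the tool goes at most 50 mm and 8.59 degrees, less where a joint would pass 70% of its speed; a pose out of reach is approached as far as the arm can. A call with a gripper value outside its range is refused whole. The fingers move at their own pace and stop on an object; "force" is the grip in N (left out, the last holds). Time passes only in rows, so rows that repeat a pose let the fingers close. It gives the time, the measured TCP pose, the force and the opening at its end, in the units of the state.
- get_obs(): the state, without advancing time (a new reading comes with each control period).
- grab_frame(name): name is "side" or "top" or "wrist"; returns the picture (400x640x3 uint8, red, green, blue); there is no depth.
- camera_params(name): a dict with "mtx" (3x3 intrinsics, pixels), "world_to_cam" (4x4, takes a point from world to camera coordinates); the wrist camera has in their place "T_tool_cam" (4x4, takes a point from camera to tool coordinates, whose origin is the TCP and whose axes are the tool frame's). Camera axes: x right, y down, z forward; pixel columns grow to the right and rows downward; lengths in m; the calibration is good to about 2 mm. A picture is of the moment at which its call begins: read the wrist's pose just before it. camera_params takes no time and is no camera call.
- hand_in(): hands the job in, once; it reports no verdict.
The state is a dict: "clock": time; "joints": joint angles; "qvel": joint speeds; "tau": joint torques, N m; "tcp_pos": TCP position; "orientation": TCP orientation; "contact_force": force on the tool from outside, world axes, zero at the start; "moment": the same for the moment, N m; "grip_width": finger opening in m.
Only numpy, scipy, OpenCV 4.12 (cv2) and the standard library are available. Lean on these libraries where they do the work, as an engineer would, in place of code of your own. Each camera call takes 0.05 s, during which the arm holds its last target. There are 200 camera calls.

TASK

On top of the grinder's drive unit, swing the speed lever (the long one with the upright handle) to half speed, pointing at the middle one of the three raised marks, and leave it there. Do not shift the short, flat clamp lever beside the grinding head.

Things in the scene. Friction and masses are not known exactly. Their poses are not given: they have to be found in the camera images.
- speed_lever (a joint): angle (rad) of the speed lever on top of a grey grinder drive unit: level steel arm 118 x 16 x 10 mm, top face 166 mm above the bench, on an upright axis. 0 = at the first mark (stud, stop), 1.0 = at the middle mark (bar, half), 2.0 = at the last (stud, full); end stops at 0 and 2. Grows counter-clockwise from above. Starts in 0 to 0.6. Friction 0.2 N m holds it anywhere; no spring
- speed_grip (a point): centre of the speed lever's upright, round black handle near its free end: 24 mm diameter, from 166 to 217 mm above the bench (this point at 192 mm), 105 mm from the pivot axis. Its x axis points along the lever towards the pivot, z up
- half_mark (a point): top centre of the middle one of three raised black marks on the drive unit (260 x 380 mm, top 140 mm above the bench): a bar 36 x 12 mm, its top 149 mm above the bench, 148 mm from the speed lever's pivot axis. Its x axis points level from the bar to that axis, z up. The end marks are round studs 14 mm wide on the same circle, 1.0 rad to either side
- clamp_tip (a point): free end of a bystander, the clamp lever at the grinding-head end of the drive unit: a short flat lever, 65 mm long, with a flat black paddle and no upright handle, top face 153 mm above the bench. This point is 60 mm from its pivot. Not to be shifted

How it is judged:
At the end, for the whole second after the job is handed in: the speed lever rests within 0.18 rad (10 degrees) of the middle mark (joint between 0.82 and 1.18), and the clamp lever's tip is within 12 mm of where it started (value of joint speed_lever between 0.82 and 1.18 rad and velocity of joint speed_lever between -0.05 and 0.05 rad/s and distance of clamp_tip from where it was at the start of the episode below 0.012 m); the robot touches nothing.
It fails at once if the clamp lever is shifted by more than 12 mm (distance of clamp_tip from where it was at the start of the episode above 0.012 m).
It also fails if it takes over 29 s, if anything falls off the work surface, if the arm or the gripper's body presses on something with over 40 N, if the wrist force passes 120 N, or if a joint passes its speed limit or range.

## Working session

There is one attempt and no reset: what is moved stays moved. The work goes in short steps, Python scripts to look and compute and a tool call to move; the robot and the scene stay as the last step left them, time stands still between calls to the robot, and variables do not carry over. Pictures are saved under pics/ and viewed, about 8 in all and at most 12, crops included, and the job is handed in when it is done.

Besides the shell and the picture viewer there is one more tool, called after "Emit:" as name(argument=value, ...) on one line, values as JSON. servo_tool: Moves the arm, as the interface text tells. Its arguments: {"type":"object","properties":{"motion":{"type":"array","items":{"type":"array","items":{"type":"number"}}},"force":{"type":"number"}},"required":["motion"]}

```bash
mkdir -p pics
python3 - <<'E'
from bench import *
import cv2
o=get_obs();print(o)
for n in("top","side"):
    cv2.imwrite(f"pics/{n}0.png",grab_frame(n)[...,::-1]);print(camera_params(n))
E
```

```text
{'clock': 0.0, 'joints': array([ 1.13890363,  0.47781131,  0.02236082,  1.55643837, -0.01150929,
        1.10928531, -0.08305698]), 'qvel': array([ 0.00073302,  0.00023253, -0.00026806, -0.00067972, -0.0016295 ,
       -0.00015995,  0.00152719]), 'tau': array([-7.67459496e-04, -5.96458554e+01,  1.60737231e+00, -2.81199288e+01,
        1.24006224e-02,  9.45305976e-03, -7.22588027e-06]), 'tcp_pos': array([ 0.2146751 , -0.6396704 ,  0.40372384]), 'orientation': array([ 0.96842192,  1.34676301, -0.96685512]), 'contact_force': array([-0.47330074,  1.37070032, -0.72982584]), 'moment': array([-0.01720033, -0.00877296, -0.03272368]), 'grip_width': 0.08523953722143691}
{'mtx': array([[361.00232178,   0.        , 322.18760875],
       [  0.        , 361.00232178, 194.36897063],
       [  0.        ,   0.        ,   1.        ]]), 'world_to_cam': array([[-0.01705976, -0.99959938,  0.02258432,  0.03191759],
       [-0.99231433,  0.01415802, -0.12293015,  0.63784273],
       [ 0.12256115, -0.0245079 , -0.99215832,  0.79384001],
       [ 0.        ,  0.        ,  0.        ,  1.        ]])}
{'mtx': array([[488.01098999,   0.        , 314.99706215],
       [  0.        , 488.01098999, 194.87872518],
       [  0.        ,   0.        ,   1.        ]]), 'world_to_cam': array([[ 0.79494333, -0.60667869, -0.0024639 , -0.46660055],
       [-0.45542595, -0.59406084, -0.66308289,  0.4313996 ],
       [ 0.40081455,  0.52823544, -0.74854192,  0.68019754],
       [ 0.        ,  0.        ,  0.        ,  1.        ]])}
```

View pics/top0.png

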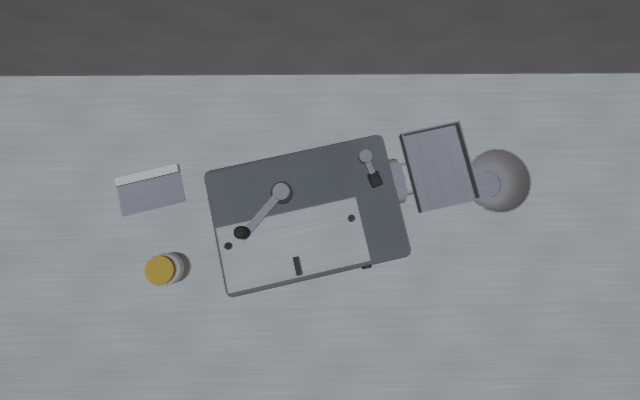

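View pics/side0.png

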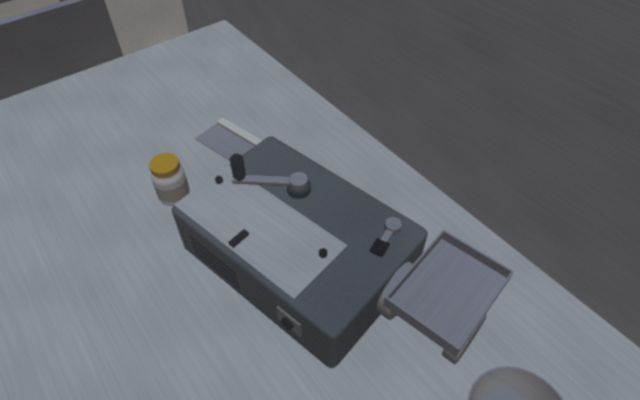

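The top view shows the lever's pivot at (281,191), the handle top at about (241,232), the half bar at (297,265), the studs at (228,246) and (351,218), and the clamp from (366,156) to (375,180).

```bash
cat > h.py <<'E'
from bench import *
import numpy as np
from scipy.spatial.transform import Rotation as R
def w(n,u,v,z):
    c=camera_params(n);T=np.linalg.inv(c["world_to_cam"])
    d=T[:3,:3]@np.linalg.inv(c["mtx"])@[u,v,1];p=T[:3,3]
    return p+d*(z-p[2])/d[2]
E
python3 - <<'E'
from h import *
for k,n,u,v,z in [("piv","top",281,191,.17),("grip","top",241,232,.217),("half","top",297,265,.149),("s0","top",228,246,.147),("s2","top",351,218,.147),("clamp","top",375,180,.153),("grip","side",237,158,.217),("half","side",239,238,.149),("s0","side",219,179,.147),("s2","side",323,252,.147)]:
    print(k,w(n,u,v,z).round(4))
a=w("top",228,246,.147)[:2];h=w("top",297,265,.149)[:2];b=w("top",351,218,.147)[:2]
# pivot: circle through the marks
A=2*np.array([h-a,b-a]);print("piv",np.linalg.solve(A,[h@h-a@a,b@b-a@a]))
print(R.from_rotvec(get_obs()["orientation"]).as_matrix().round(3))
E
```

```text
piv [0.6298 0.1049 0.17  ]
grip [0.5509 0.1718 0.217 ]
half [0.4866 0.0761 0.149 ]
s0 [0.5256 0.2109 0.147 ]
s2 [ 0.5767 -0.032   0.147 ]
clamp [ 0.6517 -0.0817  0.153 ]
grip [0.5495 0.1679 0.217 ]
half [0.4841 0.0698 0.149 ]
s0 [0.5257 0.2079 0.147 ]
s2 [ 0.5771 -0.0346  0.147 ]
piv [0.63335388 0.10668465]
[[-0.001  0.948  0.318]
 [ 0.002  0.318 -0.948]
 [-1.    -0.    -0.002]]
```

Emit:
servo_tool(motion=[[-0.045, 0.318, -0.305, 0, -1], [-0.045, 0.318, -0.305, 0, -1], [-0.045, 0.318, -0.305, 0, -1], [-0.045, 0.318, -0.305, 0, -1], [-0.045, 0.318, -0.305, 0, -1], [-0.045, 0.318, -0.305, 0, -1], [-0.045, 0.318, -0.305, 0, -1], [-0.045, 0.318, -0.305, 0, -1]])

```text
clock: 0.9
tcp_pos: [0.3997, -0.2853, 0.4451]
orientation: [0.968, 1.347, -0.967]
contact_force: [-0.0, -0.6, -0.4]
grip_width: 0.0855
```

```bash
cat >> h.py <<'E'
def rel(x,y,z):
    o=get_obs();M=R.from_rotvec(o["orientation"]).as_matrix()
    print(o["clock"],o["tcp_pos"].round(4),"zang",np.degrees(np.arctan2(M[1,2],M[0,2])).round(1),"down",M[:,0].round(3),"F",o["contact_force"].round(1),"w",o["grip_width"].round(4))
    print("rel",(M.T@(np.array([x,y,z])-o["tcp_pos"])).round(4))
E
python3 -c "
from h import *
rel(.55,.17,.45)"
```

```text
Traceback (most recent call last):
  File "h.py", line 10, in rel
    print(o["clock"],o["tcp_pos"].round(4),"zang",np.degrees(np.arctan2(M[1,2],M[0,2])).round(1),"down",M[:,0].round(3),"F",o["contact_force"].round(1),"w",o["grip_width"].round(4))
                                                                                                                                                            ^^^^^^^^^^^^^^^^^^^^^
AttributeError: 'float' object has no attribute 'round'
```

Emit:
servo_tool(motion=[[0, 0.287, -0.384, 0, -1], [0, 0.287, -0.384, 8, -1], [0, 0.287, -0.384, 16, -1], [0, 0.287, -0.384, 24, -1], [0, 0.287, -0.384, 30, -1], [0, 0.287, -0.384, 30, -1], [0, 0.287, -0.384, 30, -1], [0, 0.287, -0.384, 30, -1]])

```text
clock: 1.7
tcp_pos: [0.5159, 0.0675, 0.4453]
orientation: [1.356, 1.109, -1.356]
contact_force: [1.0, -1.0, 0.3]
grip_width: 0.0853
```

```bash
sed -i 's/o\["grip_width"\].round(4)/round(o["grip_width"],4)/' h.py
python3 -c "
from h import *
rel(.55,.17,.43)"
```

```text
1.7 [0.5159 0.0675 0.4453] zang -101.5 down [-0.001  0.001 -1.   ] F [ 1.  -1.   0.3] w 0.0853
rel [ 0.0154  0.013  -0.1073]
```

Emit:
servo_tool(motion=[[0.01, 0.013, -0.107, 0, -1], [0.01, 0.013, -0.107, 0, -1], [0.01, 0.013, -0.107, 0, -1], [0.01, 0.013, -0.107, 0, -1]])

```text
clock: 2.1
tcp_pos: [0.5497, 0.1719, 0.4346]
orientation: [1.352, 1.113, -1.354]
contact_force: [0.5, -0.9, -0.1]
grip_width: 0.0856
```

Run:
```python
from h import *
import cv2
rel(.55,.17,.345)
f=grab_frame("wrist")
o=get_obs();c=camera_params("wrist");M=R.from_rotvec(o["orientation"]).as_matrix()
T=c["T_tool_cam"]
def pr(p):
    q=np.linalg.inv(T)@np.r_[M.T@(np.array(p)-o["tcp_pos"]),1];q=c["mtx"]@q[:3];return (q[:2]/q[2]).round(1)
for k,p in dict(grip=(.55,.17,.217),piv=(.631,.105,.17),half=(.485,.073,.149),s0=(.5256,.21,.147)).items(): print(k,pr(p))
cv2.imwrite("pics/w1.png",f[...,::-1])
```

```text
2.1 [0.5497 0.1719 0.4346] zang -101.3 down [-0.003  0.002 -1.   ] F [ 0.5 -0.9 -0.1] w 0.0856
rel [0.0895 0.0009 0.0019]
grip [317.4 219.9]
piv [392.1  58.2]
half [451.4 243. ]
s0 [274.8 227.5]
```

View pics/w1.png

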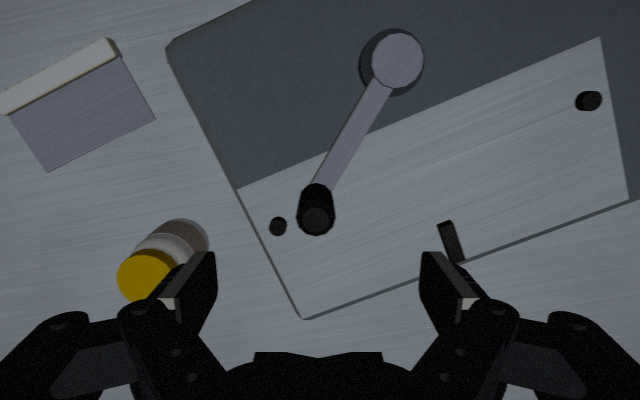

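The wrist view has the handle top at (316,219), the pivot at (397,60), the bar at (451,241) and a stud at (278,226). All agree with my predictions to a few mm, so I'll descend and grip.

Emit:
servo_tool(motion=[[0.03, 0.001, 0.002, 0, -1], [0.06, 0.001, 0.002, 0, -1], [0.087, 0.001, 0.002, 0, -1], [0.087, 0.001, 0.002, 0, -1], [0.087, 0.001, 0.002, 0, 1], [0.087, 0.001, 0.002, 0, 1], [0.087, 0.001, 0.002, 0, 1], [0.087, 0.001, 0.002, 0, 1]], force=25)

```text
clock: 2.95
tcp_pos: [0.5503, 0.1683, 0.3491]
orientation: [1.356, 1.111, -1.354]
contact_force: [-1.7, 5.5, 1.4]
grip_width: 0.0284
```

Run:
```python
from h import *
P=np.array([.631,.105])
for a in range(141,197,7):
    x,y=P+.105*np.array([np.cos(np.radians(a)),np.sin(np.radians(a))]);print(a);rel(x,y,.347)
```

```text
141
2.95 [0.5503 0.1683 0.3491] zang -101.4 down [-0.     0.002 -1.   ] F [-1.7  5.5  1.4] w 0.0284
rel [ 0.0021 -0.0014 -0.0025]
148
2.95 [0.5503 0.1683 0.3491] zang -101.4 down [-0.     0.002 -1.   ] F [-1.7  5.5  1.4] w 0.0284
rel [ 0.0021 -0.0067  0.0092]
155
2.95 [0.5503 0.1683 0.3491] zang -101.4 down [-0.     0.002 -1.   ] F [-1.7  5.5  1.4] w 0.0284
rel [ 0.0021 -0.0104  0.0215]
162
2.95 [0.5503 0.1683 0.3491] zang -101.4 down [-0.     0.002 -1.   ] F [-1.7  5.5  1.4] w 0.0284
rel [ 0.0021 -0.0127  0.0341]
169
2.95 [0.5503 0.1683 0.3491] zang -101.4 down [-0.     0.002 -1.   ] F [-1.7  5.5  1.4] w 0.0284
rel [ 0.002  -0.0134  0.0469]
176
2.95 [0.5503 0.1683 0.3491] zang -101.4 down [-0.     0.002 -1.   ] F [-1.7  5.5  1.4] w 0.0284
rel [ 0.002  -0.0125  0.0597]
183
2.95 [0.5503 0.1683 0.3491] zang -101.4 down [-0.     0.002 -1.   ] F [-1.7  5.5  1.4] w 0.0284
rel [ 0.002  -0.0101  0.0723]
190
2.95 [0.5503 0.1683 0.3491] zang -101.4 down [-0.     0.002 -1.   ] F [-1.7  5.5  1.4] w 0.0284
rel [ 0.0019 -0.0061  0.0845]
```

Emit:
servo_tool(motion=[[0, 0, 0, 0, 1], [0, 0, 0, 0, 1], [0, -0.006, 0.009, 0, 1], [0, -0.01, 0.021, 0, 1], [0, -0.012, 0.034, 0, 1], [0, -0.013, 0.047, 0, 1], [0, -0.012, 0.06, 0, 1], [0, -0.012, 0.06, 0, 1]])

```text
clock: 3.75
tcp_pos: [0.5258, 0.1114, 0.3492]
orientation: [1.354, 1.111, -1.355]
contact_force: [-4.4, 0.8, 3.9]
grip_width: 0.023
```

Run:
```python
from h import *
P=np.array([.631,.105])
for a in (183,190,192.3):
    x,y=P+.105*np.array([np.cos(np.radians(a)),np.sin(np.radians(a))]);print(a);rel(x,y,.347)
```

```text
183
3.75 [0.5258 0.1114 0.3492] zang -101.4 down [-0.002  0.002 -1.   ] F [-4.4  0.8  3.9] w 0.023
rel [0.0022 0.0027 0.0116]
190
3.75 [0.5258 0.1114 0.3492] zang -101.4 down [-0.002  0.002 -1.   ] F [-4.4  0.8  3.9] w 0.023
rel [0.0022 0.0066 0.0238]
192.3
3.75 [0.5258 0.1114 0.3492] zang -101.4 down [-0.002  0.002 -1.   ] F [-4.4  0.8  3.9] w 0.023
rel [0.0022 0.0083 0.0277]
```

Emit:
servo_tool(motion=[[0, 0.003, 0.012, 0, 1], [0, 0.006, 0.024, 0, 1], [0, 0.008, 0.028, 0, 1], [0, 0.008, 0.028, 0, 1], [0, 0.008, 0.028, 0, 1]])

```text
clock: 4.25
tcp_pos: [0.5278, 0.0826, 0.3493]
orientation: [1.353, 1.112, -1.356]
contact_force: [-3.4, 0.6, 4.0]
grip_width: 0.0231
```

Run:
```python
from h import *
import cv2
rel(.5284,.0826,.347)
f=grab_frame("wrist")
cv2.imwrite("pics/w2.png",f[...,::-1])
```

```text
4.25 [0.5278 0.0826 0.3493] zang -101.4 down [-0.003  0.001 -1.   ] F [-3.4  0.6  4. ] w 0.0231
rel [ 0.0023  0.0006 -0.0001]
```

View pics/w2.png

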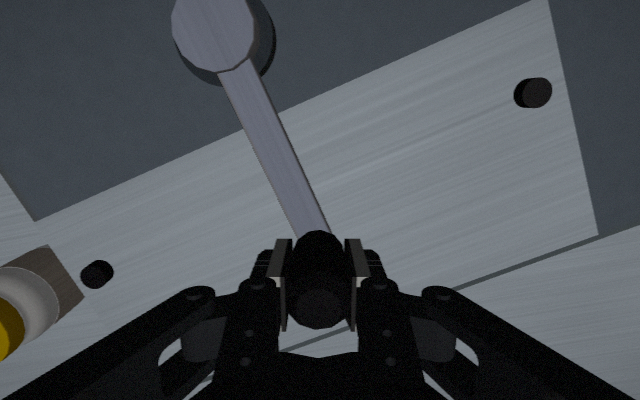

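The pads hold the handle at (318,270), and the lever points away from its pivot towards the bar, which is hidden behind the gripper. I'll open and retreat upward.

Emit:
servo_tool(motion=[[0, 0, 0, 0, -1], [0, 0, 0, 0, -1], [0, 0, 0, 0, -1], [0, 0, 0, 0, -1], [0, 0, 0, 0, -1], [-0.03, 0, 0, 0, -1], [-0.06, 0, 0, 0, -1], [-0.09, 0, 0, 0, -1]])

```text
clock: 5.1
tcp_pos: [0.528, 0.0825, 0.4403]
orientation: [1.353, 1.112, -1.356]
contact_force: [0.2, -0.1, -0.3]
grip_width: 0.0853
```

Emit:
servo_tool(motion=[[-0.03, 0, 0, 0, -1], [-0.03, 0, 0, 0, -1], [-0.03, 0, 0, 0, -1]])

```text
clock: 5.4
tcp_pos: [0.5281, 0.0824, 0.4707]
orientation: [1.354, 1.111, -1.355]
contact_force: [-0.0, 0.7, 0.8]
grip_width: 0.0856
```

Run:
```python
from h import *
import cv2
f=grab_frame("side");rel(.528,.083,.4)
cv2.imwrite("pics/s3.png",cv2.resize(f[120:320,140:460,::-1],None,fx=2.5,fy=2.5))
f=grab_frame("wrist")
cv2.imwrite("pics/w3.png",f[...,::-1])
```

```text
5.45 [0.5278 0.0822 0.4697] zang -101.4 down [-0.004  0.001 -1.   ] F [-0.2  0.3  0.2] w 0.0858
rel [ 0.0697  0.0003 -0.0008]
```

View pics/w3.png

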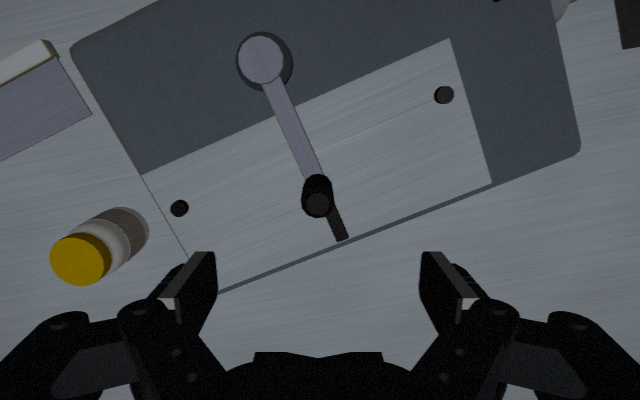

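View pics/s3.png

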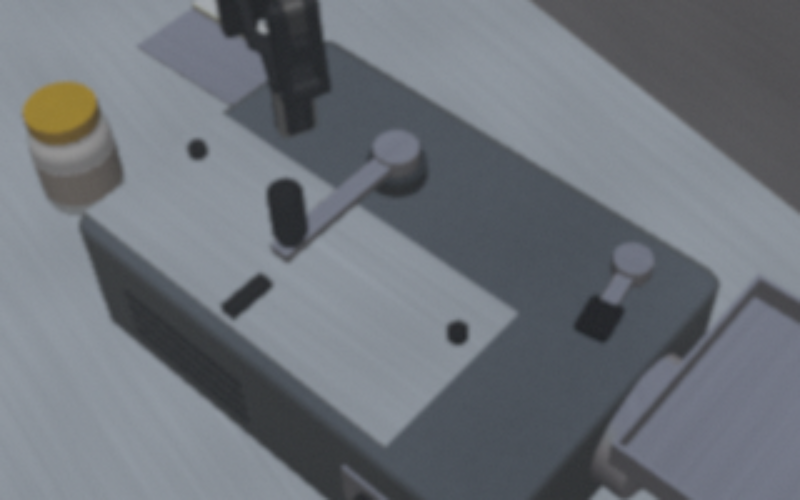

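The wrist view shows the lever from the pivot (262,60) through the handle (317,200), in line with the bar at (340,232). In the side crop the lever also points at the bar, the clamp (600,315) is where it was, and the gripper is clear.

```bash
python3 -c "
from bench import *
print(hand_in())"
```

```text
the job is handed in; nothing more can be done
None
```

The speed lever is at half speed, pointing at the middle mark, and the job is handed in at about 5.5 s on the robot's clock, against the 29 s limit.

I gripped the upright handle, swung it along its arc from about 0.12 rad to about 1.0 rad, let go and lifted clear.

- **Lever:** the last wrist and side pictures both show it in line with the middle bar. The wrist's position at release was within about 1 mm of the target worked out for the handle. I judged the final angle by eye and from that position; I did not measure it separately.
- **Clamp lever:** it looks unmoved in the side picture, and the gripper never went near it.
- **Contact:** the gripper is open and clear of everything, with the contact force back at about zero.

No check failed or disagreed.

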